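# Charge the nozzle washer and hold its flap at the mark

## Task

With the nozzle washer's flap still shut, charge it with solvent: push the plunger on the pump can beside it all the way down to its stop and let it spring back up. Then lift the flap by its handle until it is in line with the marker arm on the washer's side, without shifting that arm, and keep holding it there with the fingers so the nozzles can be inspected: the flap falls shut by itself, so finish while still holding it. Leave the closed tin, the jar and the cup where they stand.

Things in the scene. Friction and masses are not known exactly. Their poses are not given: they have to be found in the camera images.
- washer: nozzle washer, fixed to the bench: an open steel box 180 (x) by 240 (y) by 125 mm high, under a hinged aluminium flap. Origin: centre of its underside. Its x axis points from the handle side to the hinge side (away from the robot), y along the hinge, z up. Its yaw varies by up to 0.25 rad.
- flap_hinge (a point): middle of the flap's hinge line, on the washer's rim at +90 mm of the washer's x, 125 mm above the bench. The hinge line runs along y. Its axes turn with the flap; shut, they are parallel to the washer's.
- flap (a joint): angle of the flap in rad: 0 shut (level), growing as the handle side rises; limit 1.6. No spring, hardly any friction: it falls shut if let go. The flap weighs 0.3 to 0.55 kg; its centre of mass lies about 0.1 m from the hinge.
- flap_grip (a point): middle of the flap's handle: a dark steel round bar 10 mm thick and 120 mm long, parallel to the hinge, carried on two side struts in the plane of the flap. This point lies on the bar's axis, 230 mm from the hinge line and 4 mm above the hinge's height when shut (so about 129 mm above the bench); 50 mm free gap between the bar's axis and the flap's edge, nothing below the bar. The axes turn with the flap: x points along the flap towards the hinge, y along the bar.
- mark_tip (a point): tip of the marker arm: a steel bar 190 mm long, 14 mm wide, 6 mm thick, with a 20 mm ball at its end, which pivots on the flap's hinge axis 22 mm outside the washer's side at its +y end (142 mm from the flap's middle). Set and stiff. This point is the ball's centre. The x axis points along the arm towards the hinge; the flap is at the mark when its x axis is parallel to this one.
- mark (a joint): angle of the marker arm in rad, measured as the flap's: 0 level, growing as the tip rises. Set between 0.4 and 1.0. The flap is at the mark when joint flap equals joint mark.
- plunger_top (a point): centre of the top of the pump's plunger: a flat black disc 60 mm across on a steel stem, on top of a red tin 90 mm across and 120 mm high, fixed to the bench to the left or right of the washer. The top stands 182 mm above the bench when up. It sinks straight down by 20 mm to its stop.
- plunger (a joint): how far the plunger is pressed, in m: 0 up, 0.020 at its stop. A spring needs 3 N to start it and 9 N to hold it at the stop; it springs back up.
- tin_center (a point): bystander: closed red tin like the pump's, 90 mm across and 134 mm high with its white cap, no plunger, loose, on the other side of the washer. Point half-way up.
- jar_center (a point): bystander: amber glass jar 60 mm across, 80 mm high, loose, out to the side of the washer, beyond the tin or pump. Point half-way up.
- cup_center (a point): bystander: white mixing cup 80 mm across, 90 mm high, loose, out to the side of the washer, beyond the tin or pump. Point half-way up.
There are look-alikes about, which are no part of the job. Leave any green or orange look-alike of the part that bears plunger_top alone.

How it is judged:
By the outcome, as a careful person would: the job done as asked, in the order asked, and still so for the second after the job is handed in, while the arm keeps its last pose, push and grip.
It also fails if it takes over 54 s, if anything falls off the work surface, if the arm or the gripper's body presses on something with over 40 N, if the wrist force passes 120 N, or if a joint passes its speed limit or range.

## Robot

A 7-joint arm with a two-finger parallel gripper is mounted at the origin on the work surface. World frame = base frame: x ahead of the robot, y to its left, z up, the work surface at z = 0. Lengths are in m, angles in rad, forces in N, time in s.
With the tool pointing down it reaches from about 0.425 to 0.925 m from the base axis. Payload 6.8 kg.
Tool frame: the origin (TCP) lies at the very end of the fingers, on their centre line; the grasp point (between the pads) lies 19 mm behind it (bot.grasp_offset is the distance from the TCP to the grasp point, in m); z points along the fingers, y is the direction in which the jaws open and shut (so a half turn about z gives the same grasp; the last joint's range is limited). The gripper opens to 85 mm and grips with 20 to 120 N. Pads are 22 mm wide; open, the fingers measure 114 mm over their backs; the gripper's body (76 mm by 85 mm) begins 54 mm behind the grasp point. The pads swing forward as they close: fully open they stand 13 mm farther back than shut.
Start: joints at [-1.217, 0.477, 0.022, 1.555, -0.011, 1.109, -0.083], TCP at [0.301, 0.604, 0.231] pointing down, gripper open.
Joint ranges: [-2.96, 2.96], [-0.34, 2.1], [-1.41, 1.46], [0.24, 2.44], [-1.37, 4.51], [0.17, 1.92], [-2.96, 2.96]. Speed limits (rad/s): [2.39, 2.39, 3.14, 3.14, 3.14, 3.14, 3.14].

## Interface

Orientations are given as a unit quaternion [w, x, y, z].
In Python, from station import monitor, cams, bot, finder gives the robot as it stands.
- The arm moves only by the tool jog_arm, never from a script. Its argument "plan" is a list of rows, each an object of numbers: "x", "y", "z": the shift along the tool's x, y, z as a fraction of full scale; "wx", "wy", "wz": the turn, a rotation vector about the tool's x, y, z as a fraction of full scale. A call has 1 to 12 rows; each row is the pose to reach, as a shift and turn from the pose measured when the call began, along the tool's axes at that moment, turning the shorter way round; what a row does not reach only later rows make up. Full scale, the value 1, is 20 cm for a shift and 180 degrees for a turn. A row lasts 1/12 s, in which the tool goes at most 41.7 mm and 7.16 degrees, less where a joint would pass 70% of its speed; a pose out of reach is approached as far as the arm can. A call with a number of a shift or a turn outside -1 to 1 is refused whole. A call with a gripper value outside its range is refused whole. "hand" is the opening, from -1 (shut) to 1 (fully open), set as the call begins (left out, the last holds). The fingers move at their own pace and stop on an object; "grip_force" is the grip in N (left out, the last holds). Time passes only in rows, so rows that repeat a pose let the fingers close. It gives the time, the measured TCP pose, the force and the opening at its end, in the units of the state.
- monitor.get_obs(): the state, without advancing time (a new reading comes with each control period).
- cams.read_camera(name): name is "side" or "top"; returns the picture (420x560x3 uint8, red, green, blue); there is no depth.
- cams.get_calibration(name): a dict with "fx", "fy", "cx", "cy" (pixels), "extrinsics" (4x4, takes a point from world to camera coordinates). Camera axes: x right, y down, z forward; pixel columns grow to the right and rows downward; lengths in m; the calibration is good to about 2 mm. A picture is of the moment at which its call begins. get_calibration takes no time and is no camera call.
- bot.hand_in(): hands the job in, once; it reports no verdict.
Trained networks look in the newest picture that a camera, given by its name, has taken for a name from the list of things; names that differ only in an ending like _2 or _b are one class to them, and where a whole thing is asked for, a point or a joint stands for the part that bears it (a point fixed in the world has none). Each returns a list of dicts, best first, with "confidence" (0 to 1); they miss things now and then, are a little off and sometimes report something else, mostly with a low value. They report only what shows in the picture. A call takes as long as a camera call. They do not tell look-alikes from the thing itself.
- finder.find_in(camera, target): "bbox" ([left, top, width, height] in pixels, round what is visible of it).
- finder.place_of(camera, target): "location" ([column, row] in pixels: a listed point, or the origin of a listed thing).
The state is a dict: "t": time; "q": joint angles; "joint_vel": joint speeds; "joint_torque": joint torques, N m; "eef_pos": TCP position; "tool_rot": TCP orientation; "contact_force": force on the tool from outside, world axes, zero at the start; "torque": the same for the moment, N m; "gripper_width": opening from 0.0 (shut) to 1.0 (fully open).
Only numpy, scipy, OpenCV 4.12 (cv2) and the standard library are available. Lean on these libraries where they do the work, as an engineer would, in place of code of your own. Each camera call takes 0.05 s, during which the arm holds its last target. There are 200 camera calls.

## Working session

There is one attempt and no reset: what is moved stays moved. The work goes in short steps, Python scripts to look and compute and a tool call to move; the robot and the scene stay as the last step left them, time stands still between calls to the robot, and variables do not carry over. Pictures are saved under pics/ and viewed, about 8 in all and at most 12, crops included, and the job is handed in when it is done.

Besides the shell and the picture viewer there is one more tool, called after "Call:" as name([rows], argument=value, ...), one row to a line, values as JSON. jog_arm: Moves the arm, as the interface text tells. Shift numbers are shares of 20 cm and turn numbers shares of 180 degrees, none past 1 either way. Its arguments: {"type":"object","properties":{"plan":{"type":"array","items":{"type":"object","properties":{"x":{"type":"number","minimum":-1,"maximum":1},"y":{"type":"number","minimum":-1,"maximum":1},"z":{"type":"number","minimum":-1,"maximum":1},"wx":{"type":"number","minimum":-1,"maximum":1},"wy":{"type":"number","minimum":-1,"maximum":1},"wz":{"type":"number","minimum":-1,"maximum":1}}}},"hand":{"type":"number"},"grip_force":{"type":"number"}},"required":["plan"]}

```bash
mkdir -p pics; ls
python3 - <<'E'
from station import monitor, cams, bot, finder
import cv2,numpy as np
for c in("side","top"):
    im=cams.read_camera(c); cv2.imwrite(f"pics/{c}0.png",im[:,:,::-1])
    k=cams.get_calibration(c); print(c,k)
    for n in("washer","flap_hinge","flap_grip","mark_tip","plunger_top","tin_center","jar_center","cup_center"):
        print(n,[(np.round(d["location"],1).tolist(),round(d["confidence"],2)) for d in finder.place_of(c,n)])
print(monitor.get_obs())
E
```

```text
pics
side {'fx': 448.5974303590893, 'fy': 448.5974303590893, 'cx': 285.07773158104, 'cy': 207.9498955705148, 'extrinsics': array([[ 0.89664605, -0.44216856,  0.02264545, -0.50698577],
       [-0.23787007, -0.52423868, -0.81767453,  0.26372882],
       [ 0.37342159,  0.72777796, -0.57523521,  0.98630105],
       [ 0.        ,  0.        ,  0.        ,  1.        ]])}
washer [([297.2, 251.5], 0.81)]
flap_hinge [([324.0, 207.0], 0.97), ([387.1, 338.5], 0.72), ([342.8, 261.8], 0.29)]
flap_grip [([255.9, 237.5], 0.72)]
mark_tip [([252.5, 158.8], 0.63)]
plunger_top [([246.3, 280.6], 0.97), ([344.2, 257.8], 0.65), ([435.3, 235.3], 0.6)]
tin_center [([221.0, 207.6], 0.64)]
jar_center [([223.5, 193.8], 0.6)]
cup_center [([385.9, 339.4], 0.74)]
top {'fx': 452.7558851611771, 'fy': 452.7558851611771, 'cx': 280.1270784068901, 'cy': 207.1472934420071, 'extrinsics': array([[ 0.01769943, -0.99982069,  0.00673216,  0.00139234],
       [-0.98481029, -0.01859613, -0.17263509,  0.61931055],
       [ 0.17272933, -0.00357436, -0.98496284,  1.13029746],
       [ 0.        ,  0.        ,  0.        ,  1.   
[... 391 characters left out ...]
21709433,  0.47699842,  0.02240927,  1.55534835, -0.01151068,
        1.10928376, -0.08309919]), 'joint_vel': array([ 9.54692531e-04, -9.96334551e-05, -1.00851933e-03, -1.40176661e-04,
        4.33921883e-05,  6.37011420e-04,  3.93618756e-04]), 'joint_torque': array([-2.06775396e-03, -5.96298194e+01,  1.60443082e+00, -2.81545472e+01,
        1.22628134e-02,  1.40679243e-03,  1.64482623e-05]), 'eef_pos': array([0.30077001, 0.60434197, 0.23133099]), 'tool_rot': array([-2.75855480e-06,  2.28870645e-01,  9.73456843e-01,  4.63324133e-05]), 'contact_force': array([ 0.43174576, -1.1128464 ,  0.80198553]), 'torque': array([-0.01301791,  0.03560284, -0.04044285]), 'gripper_width': 1.0009309808907845}
```

View pics/side0.png

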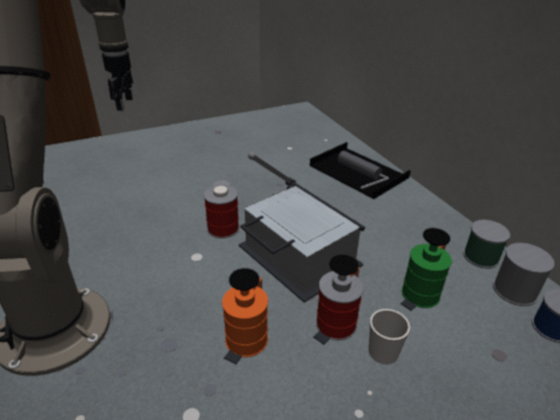

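View pics/top0.png

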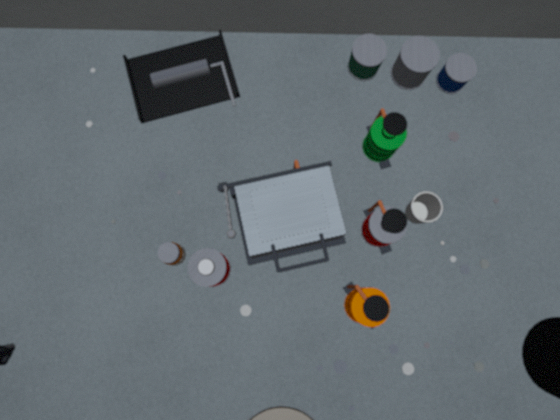

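The top view shows the orange pump with its plunger at (376,309), the green one at (395,122) and the red one at (392,221). In the side view they are at (246,281), (435,237) and (344,262). The red one stands right beside the washer, with the cup beyond it, so it fits the description. The marker arm runs from (227,187) to (232,234) in the top view. I'll measure now and make one crop to confirm.

```bash
cat > h.py <<'E'
import numpy as np,cv2
from station import monitor, cams, bot, finder
from scipy.spatial.transform import Rotation as R
from scipy.optimize import least_squares
K={c:cams.get_calibration(c) for c in("side","top")}
def proj(c,p):
    k=K[c];q=k["extrinsics"]@np.append(p,1);return np.array([k["fx"]*q[0]/q[2]+k["cx"],k["fy"]*q[1]/q[2]+k["cy"]])
def tri(obs):
    f=lambda p:np.concatenate([proj(c,p)-uv for c,uv in obs]); s=least_squares(f,[.6,0,.1]); return s.x,np.abs(s.fun).max()
def atz(c,uv,z):
    f=lambda p:proj(c,[p[0],p[1],z])-uv; return least_squares(f,[.6,0]).x
def best(c,n): return [d["location"] for d in finder.place_of(c,n)]
def tool():
    o=monitor.get_obs();w,x,y,z=o["tool_rot"];return o,R.from_quat([x,y,z,w])
E
python3 - <<'E'
from h import *
print("plunger",tri([("side",[344.2,262]),("top",[393,221])]),tri([("side",[344.2,257.8]),("top",[391.2,221.2])]),atz("top",[392.5,221],.182),atz("side",[344,262],.182))
print("tip",tri([("side",[252.5,158]),("top",[232.3,233])]))
print("grip",tri([("side",[255.9,237.5]),("top",[303.8,260.6])]),atz("top",[303.8,260.6],.129))
print("hinge",tri([("side",[324,207]),("top",[280.5,176.3])]))
print("tin",atz("top",[206,267],.134),"jar",atz("top",[171,247],.08),"cup",atz("top",[427,208],.09))
a,b=[cams.read_camera(c) for c in("top","side")]
f=lambda im,x,y,w,h:cv2.resize(im[y:y+h,x:x+w],(400,600),interpolation=cv2.INTER_CUBIC)
cv2.imwrite("pics/crop1.png",np.hstack([f(a,210,150,120,150)[:, :],f(b,230,140,200,200*3//2-90)])[:,:,::-1][:600])
# bar ends, flap corners
for n,uv,z in[("barL",[280,269],.129),("barR",[327,259],.129),("hingeL",[235,183],.125),("hingeR",[331,164],.125)]: print(n,atz("top",uv,z))
E
```

```text
plunger (array([ 0.57046589, -0.24987437,  0.18200537]), np.float64(0.6052240157312667)) (array([ 0.57088002, -0.24492766,  0.18879547]), np.float64(1.4462704180962191)) [ 0.56901368 -0.24801428] [ 0.5713475  -0.24990414]
tip (array([0.52600255, 0.11569411, 0.2484935 ]), np.float64(0.2985886830133495))
grip (array([ 0.47089782, -0.04380332,  0.12934008]), np.float64(2.6409394704507747)) [ 0.47695356 -0.04607737]
hinge (array([0.68530206, 0.01385898, 0.11763515]), np.float64(0.469639211225342))
tin [0.45732454 0.18669405] jar [0.507721   0.28530203] cup [ 0.61768662 -0.36007097]
barL [0.45595848 0.01063658]
barR [ 0.48178091 -0.10174639]
hingeL [0.66531921 0.12582903]
hingeR [ 0.71858328 -0.11222858]
```

View pics/crop1.png

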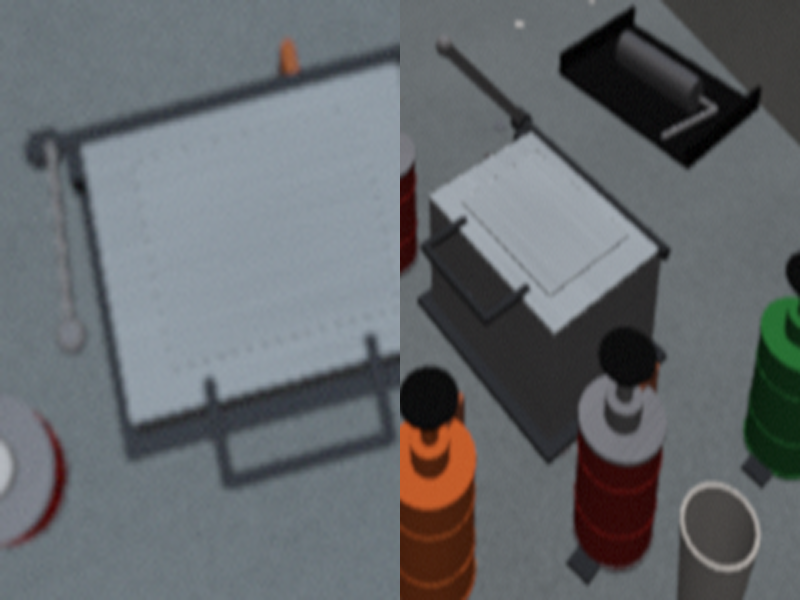

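The crop confirms that the red can beside the washer carries the black plunger, while the orange and green ones are look-alikes. The marker's ball is at top (231,234) and side (252.5,155.4), and the handle bar runs from top (279,270) to (327,259.5). Next I'll fit the washer pose and the mark angle.

```bash
cat >> h.py <<'E'
def geo(v):
    x,y,a,m=v; H=np.array([x,y,.125]); Rz=R.from_euler('z',a)
    g=lambda p:H+Rz.apply(p)
    return H,Rz,g
E
python3 - <<'E'
from h import *
def pts(v):
    H,Rz,g=geo(v);m=v[3]
    return dict(bl=g([-.230,.06,.004]),br=g([-.230,-.06,.004]),ball=g([-.19*np.cos(m),.142,.19*np.sin(m)]),piv=g([0,.142,0]),hinge=H)
O=[("top","ball",[231.5,233.7]),("side","ball",[252.5,155.6]),("top","bl",[279,269.5]),("top","br",[326.5,259.5]),("side","bl",[242.5,225.8]),("side","br",[274,251.3]),("top","piv",[225,187]),("side","piv",[290.5,182]),("side","hinge",[324,207]),("top","hinge",[282,175])]
f=lambda v:np.concatenate([proj(c,pts(v)[n])-uv for c,n,uv in O])
s=least_squares(f,[.69,.01,-.2,.7],loss="soft_l1");v=s.x
print(v.round(4));print([(o[0],o[1],r.round(1).tolist()) for o,r in zip(O,f(v).reshape(-1,2))])
P=pts(v);print({k:p.round(4) for k,p in P.items()});H,Rz,g=geo(v);print("grip",g([-.23,0,.004]))
o,T=tool();print(T.as_matrix().round(3))
E
```

```text
[0.6898 0.0115 0.2481 0.776 ]
[('top', 'ball', [0.1, 0.2]), ('side', 'ball', [-0.7, -0.9]), ('top', 'bl', [-0.1, 1.1]), ('top', 'br', [1.1, -0.4]), ('side', 'bl', [-0.4, 0.2]), ('side', 'br', [-0.7, -0.2]), ('top', 'piv', [0.4, -0.1]), ('side', 'piv', [0.6, 0.3]), ('side', 'hinge', [2.6, -2.3]), ('top', 'hinge', [-0.7, -0.7])]
{'bl': array([0.4521, 0.0132, 0.129 ]), 'br': array([ 0.4816, -0.1031,  0.129 ]), 'ball': array([0.5235, 0.1159, 0.2581]), 'piv': array([0.6549, 0.1492, 0.125 ]), 'hinge': array([0.6898, 0.0115, 0.125 ])}
grip [ 0.46681862 -0.04496534  0.129     ]
[[-0.895  0.446  0.   ]
 [ 0.446  0.895  0.   ]
 [ 0.     0.    -1.   ]]
```

Call:
jog_arm([
  {"z": -0.2},
  {"x": -0.1, "y": -0.1, "z": -0.4, "wz": 0.03},
  {"x": -0.25, "y": -0.25, "z": -0.55, "wz": 0.07},
  {"x": -0.4, "y": -0.4, "z": -0.7, "wz": 0.11},
  {"x": -0.55, "y": -0.55, "z": -0.7, "wz": 0.15},
  {"x": -0.7, "y": -0.7, "z": -0.7, "wz": 0.19},
  {"x": -0.85, "y": -0.85, "z": -0.7, "wz": 0.23},
  {"x": -1, "y": -1, "z": -0.7, "wz": 0.274},
  {"x": -1, "y": -1, "z": -0.7, "wz": 0.274},
  {"x": -1, "y": -1, "z": -0.7, "wz": 0.274},
], hand=-1, grip_force=40)

```text
invalid input at $.plan[0]: expected keys x, y, z, wx, wy, wz
```

Call:
jog_arm([
  {"x": 0, "y": 0, "z": -0.2, "wx": 0, "wy": 0, "wz": 0},
  {"x": -0.1, "y": -0.1, "z": -0.4, "wx": 0, "wy": 0, "wz": 0.03},
  {"x": -0.25, "y": -0.25, "z": -0.55, "wx": 0, "wy": 0, "wz": 0.07},
  {"x": -0.4, "y": -0.4, "z": -0.7, "wx": 0, "wy": 0, "wz": 0.11},
  {"x": -0.55, "y": -0.55, "z": -0.7, "wx": 0, "wy": 0, "wz": 0.15},
  {"x": -0.7, "y": -0.7, "z": -0.7, "wx": 0, "wy": 0, "wz": 0.19},
  {"x": -0.85, "y": -0.85, "z": -0.7, "wx": 0, "wy": 0, "wz": 0.23},
  {"x": -1, "y": -1, "z": -0.7, "wx": 0, "wy": 0, "wz": 0.274},
  {"x": -1, "y": -1, "z": -0.7, "wx": 0, "wy": 0, "wz": 0.274},
  {"x": -1, "y": -1, "z": -0.7, "wx": 0, "wy": 0, "wz": 0.274},
], hand=-1, grip_force=40)

```text
t: 1.83
eef_pos: [0.3939, 0.3295, 0.3723]
tool_rot: [0.001, 0.618, 0.786, 0.0]
contact_force: [0.1, -0.5, 0.3]
gripper_width: 0.002
```

Call:
jog_arm([
  {"x": -0.2, "y": 0, "z": 0, "wx": 0, "wy": 0, "wz": 0},
  {"x": -0.4, "y": 0.02, "z": 0, "wx": 0, "wy": 0, "wz": 0},
  {"x": -0.6, "y": 0.04, "z": 0, "wx": 0, "wy": 0, "wz": 0},
  {"x": -0.8, "y": 0.06, "z": 0, "wx": 0, "wy": 0, "wz": 0},
  {"x": -1, "y": 0.06, "z": 0, "wx": 0, "wy": 0, "wz": 0},
  {"x": -1, "y": 0.06, "z": 0, "wx": 0, "wy": 0, "wz": 0},
])

```text
t: 2.33
eef_pos: [0.4546, 0.1294, 0.3732]
tool_rot: [0.002, 0.623, 0.782, 0.0]
contact_force: [-0.7, -0.6, -0.4]
gripper_width: -0.002
```

Call:
jog_arm([
  {"x": -0.2, "y": 0, "z": 0, "wx": 0, "wy": 0, "wz": 0},
  {"x": -0.4, "y": 0.02, "z": 0, "wx": 0, "wy": 0, "wz": 0},
  {"x": -0.6, "y": 0.04, "z": 0, "wx": 0, "wy": 0, "wz": 0},
  {"x": -0.8, "y": 0.06, "z": 0, "wx": 0, "wy": 0, "wz": 0},
  {"x": -1, "y": 0.06, "z": 0, "wx": 0, "wy": 0, "wz": 0},
  {"x": -1, "y": 0.06, "z": 0, "wx": 0, "wy": 0, "wz": 0},
  {"x": -1, "y": 0.06, "z": 0, "wx": 0, "wy": 0, "wz": 0},
])

```text
t: 2.92
eef_pos: [0.5114, -0.0652, 0.3738]
tool_rot: [0.002, 0.625, 0.781, 0.0]
contact_force: [-0.1, 0.4, 0.7]
gripper_width: 0.0
```

Call:
jog_arm([
  {"x": -0.2, "y": 0, "z": 0, "wx": 0, "wy": 0, "wz": 0},
  {"x": -0.4, "y": 0.04, "z": 0, "wx": 0, "wy": 0, "wz": 0},
  {"x": -0.6, "y": 0.08, "z": 0, "wx": 0, "wy": 0, "wz": 0},
  {"x": -0.8, "y": 0.086, "z": 0.1, "wx": 0, "wy": 0, "wz": 0},
  {"x": -0.96, "y": 0.086, "z": 0.3, "wx": 0, "wy": 0, "wz": 0},
  {"x": -0.96, "y": 0.086, "z": 0.5, "wx": 0, "wy": 0, "wz": 0},
  {"x": -0.96, "y": 0.086, "z": 0.65, "wx": 0, "wy": 0, "wz": 0},
  {"x": -0.96, "y": 0.086, "z": 0.78, "wx": 0, "wy": 0, "wz": 0},
  {"x": -0.96, "y": 0.086, "z": 0.8, "wx": 0, "wy": 0, "wz": 0},
  {"x": -0.96, "y": 0.086, "z": 0.8, "wx": 0, "wy": 0, "wz": 0},
])

```text
t: 3.75
eef_pos: [0.5708, -0.2466, 0.2128]
tool_rot: [0.0, 0.624, 0.782, -0.0]
contact_force: [0.7, 0.0, 0.2]
gripper_width: -0.002
```

Run:
```python
from h import *
o,T=tool();print(o["eef_pos"],T.as_matrix().round(3),o["contact_force"],bot.grasp_offset)
a,b=[cams.read_camera(c) for c in("top","side")]
print(proj("top",[.57,-.249,.182]),proj("side",[.57,-.249,.182]),proj("side",o["eef_pos"]))
cv2.imwrite("pics/c2.png",np.hstack([cv2.resize(im,(400,400),interpolation=cv2.INTER_CUBIC) for im in (a[160:290,330:460],b[200:330,280:410])])[:,:,::-1])
```

```text
[ 0.57079592 -0.24663084  0.21284148] [[-0.222  0.975  0.   ]
 [ 0.975  0.222 -0.   ]
 [-0.     0.    -1.   ]] [0.69415961 0.04458489 0.18391387] 0.0187
[392.91373133 220.58692258] [343.2001314 261.9154557] [344.4003038  249.54068525]
```

View pics/c2.png

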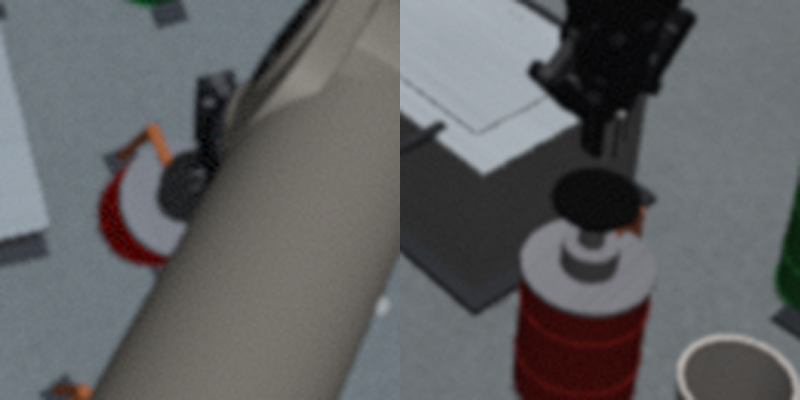

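The side crop shows the closed fingertips, at about crop (595,150), directly above the black disc at (597,197). I'll press slowly now.

Call:
jog_arm([
  {"x": 0, "y": 0, "z": 0.08, "wx": 0, "wy": 0, "wz": 0},
  {"x": 0, "y": 0, "z": 0.13, "wx": 0, "wy": 0, "wz": 0},
  {"x": 0, "y": 0, "z": 0.16, "wx": 0, "wy": 0, "wz": 0},
  {"x": 0, "y": 0, "z": 0.19, "wx": 0, "wy": 0, "wz": 0},
  {"x": 0, "y": 0, "z": 0.22, "wx": 0, "wy": 0, "wz": 0},
  {"x": 0, "y": 0, "z": 0.24, "wx": 0, "wy": 0, "wz": 0},
  {"x": 0, "y": 0, "z": 0.25, "wx": 0, "wy": 0, "wz": 0},
  {"x": 0, "y": 0, "z": 0.25, "wx": 0, "wy": 0, "wz": 0},
  {"x": 0, "y": 0, "z": 0.25, "wx": 0, "wy": 0, "wz": 0},
])

```text
t: 4.6
eef_pos: [0.5733, -0.2482, 0.1669]
tool_rot: [0.003, 0.624, 0.781, 0.002]
contact_force: [-1.2, 3.4, 7.8]
gripper_width: 0.002
```

Call:
jog_arm([
  {"x": 0, "y": 0, "z": 0.02, "wx": 0, "wy": 0, "wz": 0},
  {"x": 0, "y": 0, "z": 0.035, "wx": 0, "wy": 0, "wz": 0},
  {"x": 0, "y": 0, "z": 0.045, "wx": 0, "wy": 0, "wz": 0},
  {"x": 0, "y": 0, "z": 0.045, "wx": 0, "wy": 0, "wz": 0},
  {"x": 0, "y": 0, "z": 0.045, "wx": 0, "wy": 0, "wz": 0},
])

```text
t: 5.02
eef_pos: [0.5737, -0.2483, 0.1619]
tool_rot: [0.003, 0.624, 0.781, 0.003]
contact_force: [-11.2, 7.5, 31.6]
gripper_width: 0.002
```

The force rose from 7.8 N to 31.6 N at z = 0.162, which is the stop. I'll release it by going straight up.

Call:
jog_arm([
  {"x": 0, "y": 0, "z": -0.06, "wx": 0, "wy": 0, "wz": 0},
  {"x": 0, "y": 0, "z": -0.14, "wx": 0, "wy": 0, "wz": 0},
  {"x": 0, "y": 0, "z": -0.3, "wx": 0, "wy": 0, "wz": 0},
  {"x": 0, "y": 0, "z": -0.5, "wx": 0, "wy": 0, "wz": 0},
  {"x": 0, "y": 0, "z": -0.65, "wx": 0, "wy": 0, "wz": 0},
  {"x": 0, "y": 0, "z": -0.65, "wx": 0, "wy": 0, "wz": 0},
], hand=0)

```text
t: 5.52
eef_pos: [0.5751, -0.2509, 0.2987]
tool_rot: [0.009, 0.625, 0.781, 0.005]
contact_force: [0.3, -0.6, -0.4]
gripper_width: 0.503
```

Run:
```python
from h import *
o,T=tool();p=o["eef_pos"];print(p,T.as_matrix().round(3),o["gripper_width"])
H,Rz,g=geo([.6898,.0115,.2481,.776]);G=g([-.23,0,.004])
print("to grip TCP(tool frame/0.2)",T.inv().apply(G-[0,0,.0187]-p)/.2)
D=T.inv()*R.from_matrix(np.column_stack([[-np.sin(.2481),np.cos(.2481),0],[np.cos(.2481),np.sin(.2481),0],[0,0,-1]]));print("turn",D.as_rotvec()/np.pi)
cams.read_camera("side");print(finder.place_of("side","plunger_top"),proj("side",[.57,-.249,.182]),proj("side",[.57,-.249,.162]))
```

```text
[ 0.57508869 -0.25089511  0.29872493] [[-0.22   0.975  0.02 ]
 [ 0.976  0.22  -0.003]
 [-0.007  0.018 -1.   ]] 0.5026214528336107
to grip TCP(tool frame/0.2) [ 1.13017706 -0.31890578  0.92820322]
turn [ 0.00583706  0.00239423 -0.0084238 ]
[{'location': [344.3, 261.7], 'confidence': 0.92}, {'location': [432.9, 238.7], 'confidence': 0.89}] [343.2001314 261.9154557] [342.25732729 269.17720338]
```

The plunger has sprung back up: it is seen at row 261.7, against 261.9 expected up and 269 down. I'll go above the bar next.

Call:
jog_arm([
  {"x": 0.2, "y": -0.06, "z": 0, "wx": 0, "wy": 0, "wz": 0},
  {"x": 0.4, "y": -0.12, "z": 0, "wx": 0.006, "wy": 0.002, "wz": -0.008},
  {"x": 0.6, "y": -0.2, "z": 0, "wx": 0.006, "wy": 0.002, "wz": -0.008},
  {"x": 0.8, "y": -0.26, "z": 0.1, "wx": 0.006, "wy": 0.002, "wz": -0.008},
  {"x": 1, "y": -0.32, "z": 0.2, "wx": 0.006, "wy": 0.002, "wz": -0.008},
  {"x": 1, "y": -0.32, "z": 0.3, "wx": 0.006, "wy": 0.002, "wz": -0.008},
  {"x": 1, "y": -0.32, "z": 0.4, "wx": 0.006, "wy": 0.002, "wz": -0.008},
  {"x": 1, "y": -0.32, "z": 0.5, "wx": 0.006, "wy": 0.002, "wz": -0.008},
  {"x": 1, "y": -0.32, "z": 0.5, "wx": 0.006, "wy": 0.002, "wz": -0.008},
  {"x": 1, "y": -0.32, "z": 0.5, "wx": 0.006, "wy": 0.002, "wz": -0.008},
])

```text
t: 6.45
eef_pos: [0.4664, -0.0682, 0.1906]
tool_rot: [-0.005, 0.615, 0.789, -0.003]
contact_force: [1.1, -0.2, 0.5]
gripper_width: 0.498
```

```bash
cat > g.py <<'E'
from h import *
o,T=tool();p=o["eef_pos"];print(p,T.as_matrix().round(3),o["gripper_width"],o["contact_force"],o["q"].round(2))
H,Rz,g=geo([.6898,.0115,.2481,.776]);G=g([-.23,0,.004])
print("to grip TCP(tool/0.2)",T.inv().apply(G-[0,0,.0187]-p)/.2)
D=T.inv()*R.from_matrix(np.column_stack([[-np.sin(.2481),np.cos(.2481),0],[np.cos(.2481),np.sin(.2481),0],[0,0,-1]]));print("turn",D.as_rotvec()/np.pi)
E
cat > s.py <<'E'
import sys
from h import *
a,b=[cams.read_camera(c) for c in("top","side")]
cv2.imwrite(sys.argv[1],np.hstack([cv2.resize(im,(400,400),interpolation=cv2.INTER_CUBIC) for im in (a[150:290,220:360],b[150:290,210:350])])[:,:,::-1])
E
python3 g.py; python3 s.py pics/c3.png
```

```text
[ 0.4663784  -0.0681743   0.19061024] [[-0.245  0.97  -0.011]
 [ 0.97   0.245  0.   ]
 [ 0.003 -0.011 -1.   ]] 0.49801757689235826 [ 1.07166817 -0.15218922  0.53267431] [-0.58  0.23  0.69  2.1  -0.19  0.89  0.46]
to grip TCP(tool/0.2) [0.11060173 0.03504933 0.40154407]
turn [-0.00351264 -0.00101827 -0.00031486]
```

View pics/c3.png

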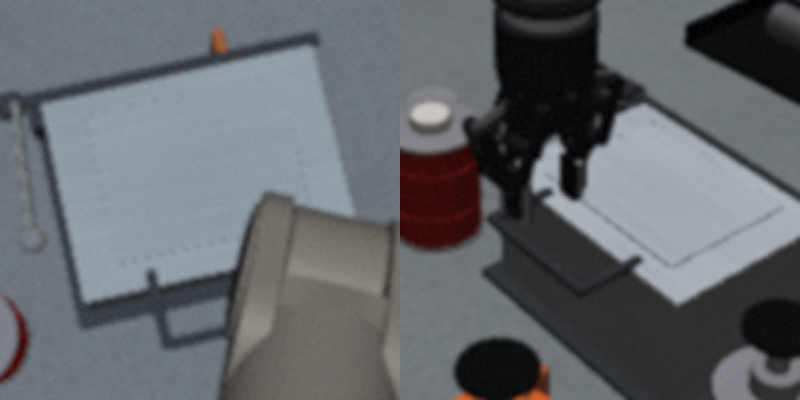

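The open fingers, at side crop (520,200) and (572,180), straddle the line of the bar above it. I'll correct the position and go down to the bar.

Call:
jog_arm([
  {"x": 0.06, "y": 0.02, "z": 0.05, "wx": -0.003, "wy": -0.001, "wz": 0},
  {"x": 0.11, "y": 0.035, "z": 0.1, "wx": -0.003, "wy": -0.001, "wz": 0},
  {"x": 0.11, "y": 0.035, "z": 0.16, "wx": -0.003, "wy": -0.001, "wz": 0},
  {"x": 0.11, "y": 0.035, "z": 0.22, "wx": -0.003, "wy": -0.001, "wz": 0},
  {"x": 0.11, "y": 0.035, "z": 0.28, "wx": -0.003, "wy": -0.001, "wz": 0},
  {"x": 0.11, "y": 0.035, "z": 0.34, "wx": -0.003, "wy": -0.001, "wz": 0},
  {"x": 0.11, "y": 0.035, "z": 0.39, "wx": -0.003, "wy": -0.001, "wz": 0},
  {"x": 0.11, "y": 0.035, "z": 0.41, "wx": -0.003, "wy": -0.001, "wz": 0},
  {"x": 0.11, "y": 0.035, "z": 0.41, "wx": -0.003, "wy": -0.001, "wz": 0},
])

```text
t: 7.3
eef_pos: [0.4685, -0.0452, 0.1097]
tool_rot: [0.0, 0.615, 0.789, 0.0]
contact_force: [-0.9, 0.4, 0.5]
gripper_width: 0.498
```

```bash
python3 g.py
```

```text
[ 0.46853278 -0.04517258  0.10969293] [[-0.244  0.97   0.001]
 [ 0.97   0.244  0.   ]
 [-0.     0.001 -1.   ]] 0.4977885949036397 [-0.86086589  0.40361165  0.54852883] [-0.54  0.36  0.61  2.17 -0.32  0.69  0.54]
to grip TCP(tool/0.2) [ 0.00300192 -0.00795561 -0.00304557]
turn [ 3.90437866e-04  4.85421758e-05 -3.76154229e-04]
```

Within 2 mm and touching nothing. I'll close on the bar.

Call:
jog_arm([
  {"x": 0, "y": 0, "z": 0, "wx": 0, "wy": 0, "wz": 0},
  {"x": 0, "y": 0, "z": 0, "wx": 0, "wy": 0, "wz": 0},
  {"x": 0, "y": 0, "z": 0, "wx": 0, "wy": 0, "wz": 0},
  {"x": 0, "y": 0, "z": 0, "wx": 0, "wy": 0, "wz": 0},
  {"x": 0, "y": 0, "z": 0, "wx": 0, "wy": 0, "wz": 0},
  {"x": 0, "y": 0, "z": 0, "wx": 0, "wy": 0, "wz": 0},
  {"x": 0, "y": 0, "z": 0, "wx": 0, "wy": 0, "wz": 0},
  {"x": 0, "y": 0, "z": 0, "wx": 0, "wy": 0, "wz": 0},
], hand=-1, grip_force=40)

```text
t: 7.97
eef_pos: [0.4684, -0.0453, 0.1102]
tool_rot: [0.0, 0.615, 0.789, 0.001]
contact_force: [-2.8, -0.1, 6.7]
gripper_width: 0.1
```

```bash
python3 g.py; python3 -c "
import numpy as np
a0=np.arctan2(.004,.23);r=np.hypot(.004,.23)
for a in np.linspace(0,.776,13)[1:]: print(round(a,3),'y',round((r*np.cos(a0)-r*np.cos(a+a0))/.2,3),'z',round(-(r*np.sin(a+a0)-.004)/.2,3))"
```

```text
[ 0.46843231 -0.04525014  0.11022911] [[-0.244  0.97   0.001]
 [ 0.97   0.244  0.001]
 [ 0.     0.001 -1.   ]] 0.09997819381538138 [-2.79553033 -0.11970769  6.712652  ] [-0.54  0.36  0.61  2.17 -0.32  0.69  0.54]
to grip TCP(tool/0.2) [ 0.00325387 -0.00737773 -0.0003636 ]
turn [ 0.00044211 -0.00010592 -0.00045731]
0.065 y 0.004 z -0.074
0.129 y 0.012 z -0.148
0.194 y 0.025 z -0.221
0.259 y 0.043 z -0.293
0.323 y 0.066 z -0.364
0.388 y 0.093 z -0.434
0.453 y 0.125 z -0.501
0.517 y 0.16 z -0.566
0.582 y 0.2 z -0.629
0.647 y 0.244 z -0.689
0.711 y 0.292 z -0.746
0.776 y 0.343 z -0.8
```

The opening is 0.1, which matches the bar. I'll lift half way along the arc and check.

Call:
jog_arm([
  {"x": 0, "y": 0.001, "z": -0.03, "wx": 0, "wy": 0, "wz": 0},
  {"x": 0, "y": 0.004, "z": -0.074, "wx": 0, "wy": 0, "wz": 0},
  {"x": 0, "y": 0.012, "z": -0.148, "wx": 0, "wy": 0, "wz": 0},
  {"x": 0, "y": 0.025, "z": -0.221, "wx": 0, "wy": 0, "wz": 0},
  {"x": 0, "y": 0.043, "z": -0.293, "wx": 0, "wy": 0, "wz": 0},
  {"x": 0, "y": 0.066, "z": -0.364, "wx": 0, "wy": 0, "wz": 0},
  {"x": 0, "y": 0.093, "z": -0.434, "wx": 0, "wy": 0, "wz": 0},
  {"x": 0, "y": 0.093, "z": -0.434, "wx": 0, "wy": 0, "wz": 0},
  {"x": 0, "y": 0.093, "z": -0.434, "wx": 0, "wy": 0, "wz": 0},
])

```text
t: 8.72
eef_pos: [0.486, -0.0409, 0.1978]
tool_rot: [0.0, 0.615, 0.789, 0.001]
contact_force: [-2.3, -1.2, 0.0]
gripper_width: 0.101
```

```bash
cat > e.py <<'E'
from h import *
o,T=tool();p=o["eef_pos"]-T.as_matrix()[:,2]*.0187
H,Rz,g=geo([.6898,.0115,.2481,.776]);l=Rz.inv().apply(p-H)
a=np.arctan2(l[2],-l[0])-np.arctan2(.004,.23)
print("local",l.round(4),"r",np.hypot(l[0],l[2]).round(4),"angle",a.round(4),"w",o["gripper_width"],"F",o["contact_force"].round(1),"t",o["t"]);print(T.as_matrix().round(3))
E
python3 e.py; python3 s.py pics/c4.png
```

```text
local [-0.2104 -0.0008  0.0915] r 0.2295 angle 0.3928 w 0.1007686304932356 F [-2.3 -1.2  0. ] t 8.7167
[[-0.244  0.97   0.001]
 [ 0.97   0.244  0.001]
 [ 0.001  0.002 -1.   ]]
```

View pics/c4.png

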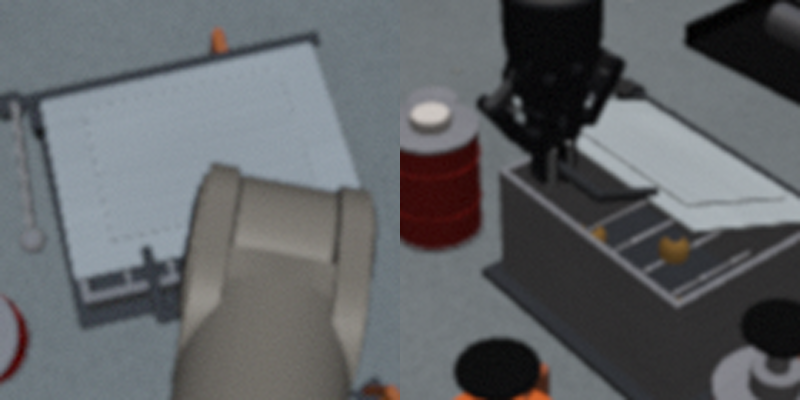

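The flap is up about half way, with the box open and the bar held in the fingers at side crop (555,175). I'll finish the arc.

Call:
jog_arm([
  {"x": 0, "y": 0.012, "z": -0.03, "wx": 0, "wy": 0, "wz": 0},
  {"x": 0, "y": 0.03, "z": -0.065, "wx": 0, "wy": 0, "wz": 0},
  {"x": 0, "y": 0.065, "z": -0.13, "wx": 0, "wy": 0, "wz": 0},
  {"x": 0, "y": 0.105, "z": -0.192, "wx": 0, "wy": 0, "wz": 0},
  {"x": 0, "y": 0.149, "z": -0.252, "wx": 0, "wy": 0, "wz": 0},
  {"x": 0, "y": 0.197, "z": -0.308, "wx": 0, "wy": 0, "wz": 0},
  {"x": 0, "y": 0.225, "z": -0.337, "wx": 0, "wy": 0, "wz": 0},
  {"x": 0, "y": 0.248, "z": -0.362, "wx": 0, "wy": 0, "wz": 0},
  {"x": 0, "y": 0.248, "z": -0.362, "wx": 0, "wy": 0, "wz": 0},
  {"x": 0, "y": 0.248, "z": -0.362, "wx": 0, "wy": 0, "wz": 0},
  {"x": 0, "y": 0.248, "z": -0.362, "wx": 0, "wy": 0, "wz": 0},
])

```text
t: 9.73
eef_pos: [0.5314, -0.0297, 0.2698]
tool_rot: [-0.002, 0.615, 0.788, -0.001]
contact_force: [-9.9, -1.7, 7.6]
gripper_width: 0.094
```

```bash
python3 e.py
python3 - <<'E'
from h import *
a,b=[cams.read_camera(c) for c in("top","side")]
cv2.imwrite("pics/c5t.png",cv2.resize(a[150:270,200:360],(800,600),interpolation=cv2.INTER_CUBIC)[:,:,::-1])
cv2.imwrite("pics/c5s.png",cv2.resize(b[130:250,220:380],(800,600),interpolation=cv2.INTER_CUBIC)[:,:,::-1])
E
```

```text
local [-0.1636 -0.0011  0.1635] r 0.2313 angle 0.7679 w 0.09363535175732497 F [-9.9 -1.7  7.6] t 9.7333
[[-0.243  0.97  -0.005]
 [ 0.97   0.243  0.001]
 [ 0.002 -0.005 -1.   ]]
```

View pics/c5t.png

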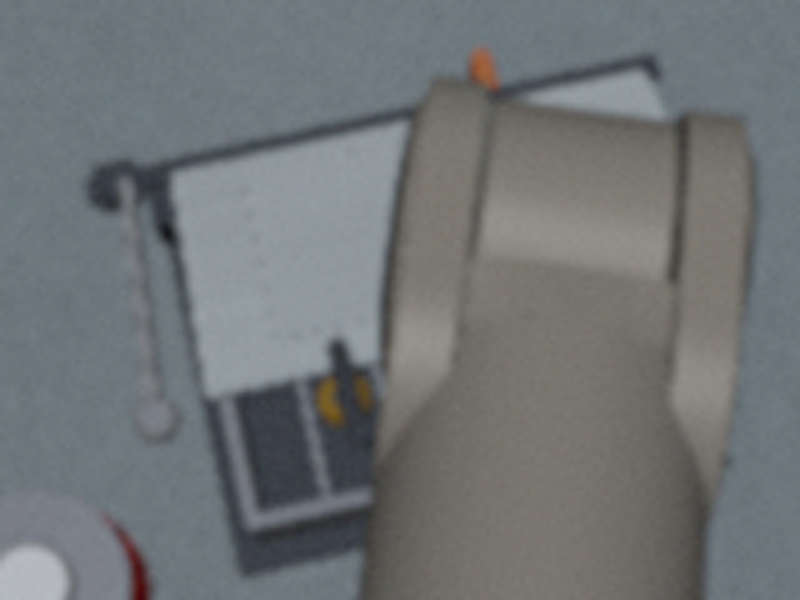

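View pics/c5s.png

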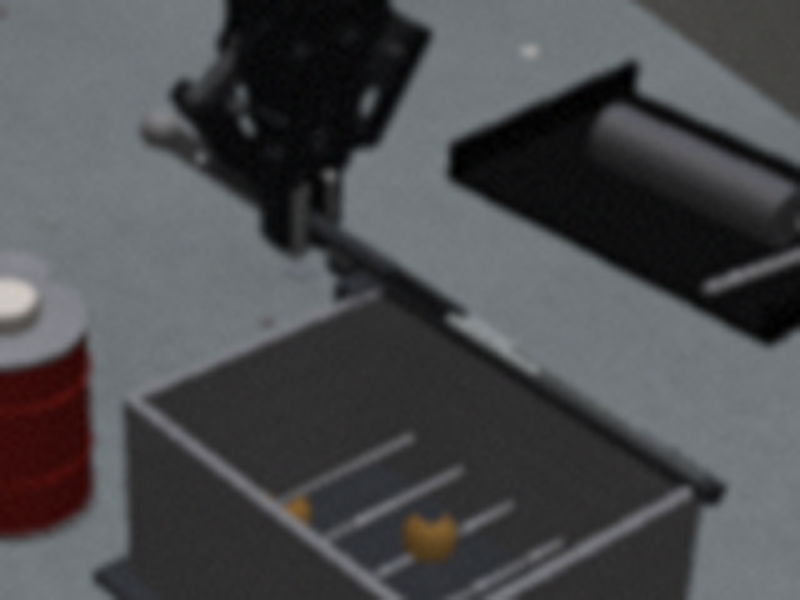

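Both views show the flap up in line with the marker: the side camera looks along both planes, which is a sensitive check. The ball is unmoved at top (231,233.6) and side (253,155.4). I'll overlay predicted flap outlines to read the angle.

Run:
```python
from h import *
V=[.6898,.0115,.2481,.776];H,Rz,g=geo(V)
rot=lambda p,a:g(R.from_euler('y',a).apply(p))   # +y rotation lifts -x side
print(rot([-.23,0,.004],.776),"bar ends px:",{c:[(a,[proj(c,rot([-.23,s*.06,.004],a)).round(1).tolist() for s in(1,-1)]) for a in(.73,.76,.79)] for c in("side",)})
# top: flap's front-left corner; calibrate from shut picture
d=least_squares(lambda q:proj("top",rot([q[0],q[1],.003],0))-[249,256],[-.18,.12]).x;print("corner local",d)
for a in(.72,.75,.78,.81):print(a,proj("top",rot([d[0],d[1],.003],a)).round(1),"strut root y.05",proj("top",rot([-.18,.055,.004],a)).round(1))
b=cams.read_camera("side");o=(225,130);w,h=100,75;S=8
im=cv2.resize(b[o[1]:o[1]+h,o[0]:o[0]+w],(w*S,h*S),interpolation=cv2.INTER_CUBIC)[:,:,::-1].copy()
px=lambda p:tuple(int(v) for v in ((proj("side",p)-o+.5)*S))
for a,c in((.74,(0,0,255)),(.776,(0,255,0)),(.81,(255,255,0))):
    cv2.line(im,px(rot([-.23,.06,.004],a)),px(rot([-.23,-.06,.004],a)),c,1)
    cv2.line(im,px(rot([-.23,-.06,.004],a)),px(rot([-.18,-.06,.004],a)),c,1)
cv2.line(im,px(g([0,.142,0])),px(rot([-.19,.142,0],.776)),(255,0,255),1)
cv2.imwrite("pics/c6.png",im)
```

```text
[ 0.53338644 -0.02812253  0.28895382] bar ends px: {'side': [(0.73, [[261.5, 163.4], [296.0, 185.2]]), (0.76, [[263.1, 160.9], [297.7, 182.5]]), (0.79, [[264.8, 158.4], [299.5, 179.8]])]}
corner local [-0.17971675  0.12201884]
0.72 [241.  231.3] strut root y.05 [271.1 224.1]
0.75 [240.5 229.5] strut root y.05 [270.7 222.2]
0.78 [240.  227.5] strut root y.05 [270.3 220.2]
0.81 [239.5 225.6] strut root y.05 [269.9 218.2]
```

View pics/c6.png

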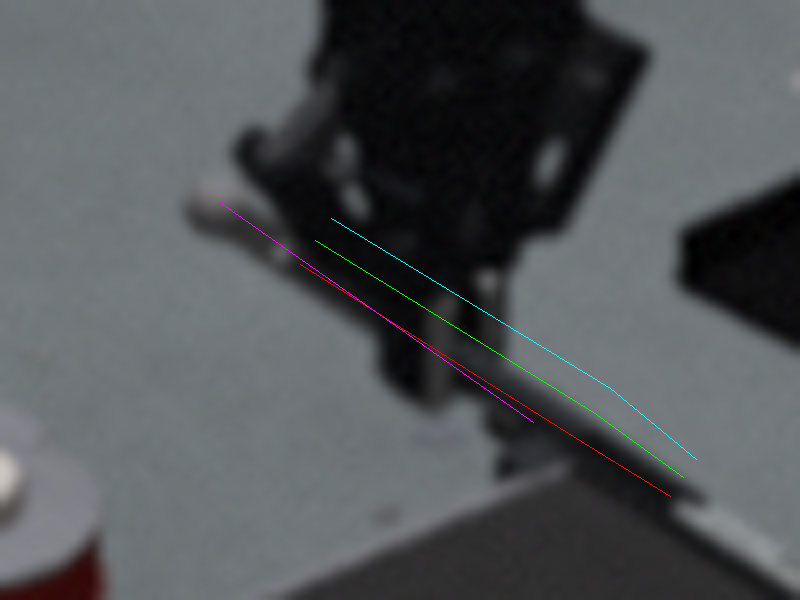

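The bar lies between the 0.74 and 0.776 outlines, at about 0.765. The marker reads 0.763 to 0.776, so the flap is perhaps 0.01 low. I'll raise it slightly by 3 mm, which also eases the radial push, and let it settle.

Call:
jog_arm([
  {"x": 0, "y": 0, "z": -0.005, "wx": 0, "wy": 0, "wz": 0},
  {"x": 0, "y": 0, "z": -0.01, "wx": 0, "wy": 0, "wz": 0},
  {"x": 0, "y": 0, "z": -0.015, "wx": 0, "wy": 0, "wz": 0},
  {"x": 0, "y": 0, "z": -0.015, "wx": 0, "wy": 0, "wz": 0},
  {"x": 0, "y": 0, "z": -0.015, "wx": 0, "wy": 0, "wz": 0},
  {"x": 0, "y": 0, "z": -0.015, "wx": 0, "wy": 0, "wz": 0},
  {"x": 0, "y": 0, "z": -0.015, "wx": 0, "wy": 0, "wz": 0},
  {"x": 0, "y": 0, "z": -0.015, "wx": 0, "wy": 0, "wz": 0},
])

```text
t: 10.55
eef_pos: [0.5339, -0.0291, 0.2728]
tool_rot: [-0.0, 0.615, 0.789, -0.0]
contact_force: [10.0, -0.2, -13.0]
gripper_width: 0.098
```

```bash
python3 e.py
python3 - <<'E'
from h import *
a,b=[cams.read_camera(c) for c in("top","side")]
V=[.6898,.0115,.2481,.776];H,Rz,g=geo(V);rot=lambda p,a:g(R.from_euler('y',a).apply(p))
def crop(im,c,o,L):
    S=8;r=cv2.resize(im[o[1]:o[1]+75,o[0]:o[0]+50],(400,600),interpolation=cv2.INTER_CUBIC)[:,:,::-1].copy()
    for col,p,q in L: cv2.line(r,*[tuple(int(v) for v in (proj(c,x)-o+.5)*S) for x in(p,q)],col,1)
    return r
C={.74:(0,0,255),.776:(0,255,0),.81:(255,255,0)}
L=[(c,rot([-.18,.12,.003],t),rot([-.18,-.06,.003],t)) for t,c in C.items()]+[((255,0,255),g([0,.142,0]),rot([-.19,.142,0],.776))]
M=[(c,rot([-.23,0,.004],t),rot([-.23,-.06,.004],t)) for t,c in C.items()]
cv2.imwrite("pics/c7.png",np.hstack([crop(a,"top",(222,180),L),crop(b,"side",(265,140),M)]))
E
```

```text
local [-0.1611 -0.0011  0.1665] r 0.2317 angle 0.7844 w 0.09775021884185922 F [ 10.   -0.2 -13. ] t 10.55
[[-0.244  0.97  -0.   ]
 [ 0.97   0.244 -0.   ]
 [-0.    -0.    -1.   ]]
```

View pics/c7.png

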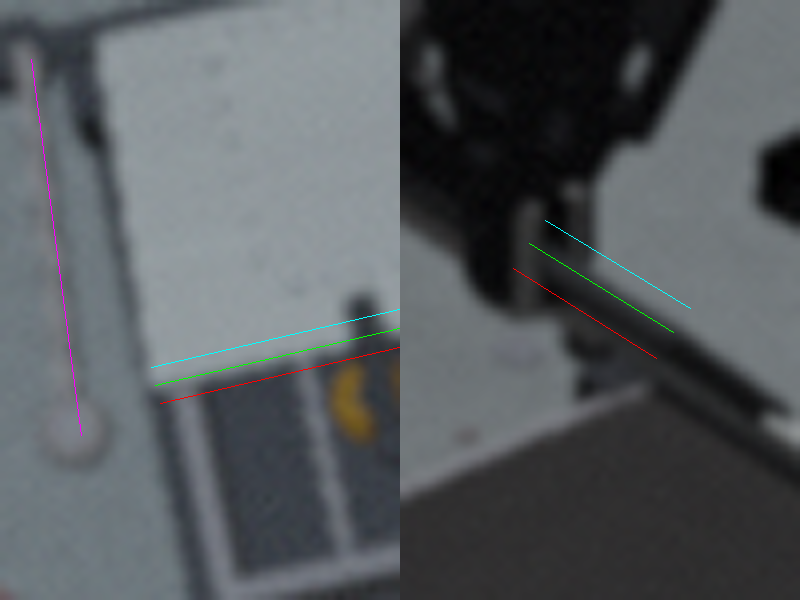

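In the last crops the flap's edge in the top view and the bar in the side view both lie on the 0.776 outline to within about 0.01 rad. The marker's ball hasn't moved and the grip is firm. I'm handing in.

```bash
python3 -c "
from station import bot
print(bot.hand_in())"
```

```text
the job is handed in; nothing more can be done
None
```

The job is handed in at about 10.7 s of the 54 s, with the flap still held in the fingers at the marker arm.

- **Pump:** with the flap shut, I pressed the red pump's plunger to its stop. The force rose from 8 N to 32 N at z = 0.162, which is 20 mm down. After release, the camera showed it back up.
- **Flap:** I gripped the handle bar and lifted it along the hinge arc. My last reading of the flap was 0.77–0.784 rad, against 0.763–0.776 rad for the marker arm.
- **Bystanders:** the marker's ball stayed at the same pixels within measurement error. The tool path kept clear of the tin, jar and cup, but I didn't measure their positions again at the end.

**Disagreements:** the two cameras and the arm's own position readings differ by about 0.01–0.02 rad on both angles. A pull of about 16 N along the flap remained on the wrist when I handed in. The opening still matched the bar, so the grip looked firm.

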